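Clamp the taller snack cup in the one-handed holding stand

TASK

Get the taller of the two white snack cups ready for one-handed opening: take it off the wooden turntable, keep it upright and set it down gently on the round seat midway between the open jaws of the holding stand. Then turn the stand's black knob clockwise (seen from above) until it clicks past its detent and stays there, with both jaws gripping the upright cup. Leave the other things on the turntable, and the red timer beside it, where they are.

Things in the scene. Friction and masses are not known exactly. Their poses are not given: they have to be found in the camera images.
- tall_cup: The taller white snack cup, closed by a screwed-on lid that is part of it: body 66 mm diameter, lid rim 72 mm diameter (the top 12 mm), lid top 100 mm above the foot; on the lid a round grip knob 32 mm diameter, 32 mm high (top at 132 mm). 0.15 to 0.31 kg. Origin at the centre of its foot, z up. It starts on the turntable.
- short_cup: The shorter white snack cup, a bystander: same diameters, lid top at 60 mm, grip knob top at 92 mm. Origin at the centre of its foot, on the turntable.
- cookie_jar: Closed glass cookie jar, bystander on the turntable: 124 mm diameter, 186 mm high. Origin at the centre of its foot.
- spoon_cup: Stainless cup with spoons, bystander on the turntable: 80 mm diameter, 105 mm high, spoons to 195 mm. Origin at the centre of its foot.
- timer: Red plastic knob timer, bystander beside the turntable: 72 mm diameter, 65 mm high. Origin at the centre of its foot.
- turntable: Round wooden turntable, does not move: 360 mm diameter, top 30 mm above the counter. Origin at the centre of its underside.
- stand: Holding stand fixed to the counter: grey base plate 330 mm (its x) by 190 mm (its y), 25 mm high, origin at the centre of its underside, z up. Cup seat at x = +75 mm; knob at x = -85 mm.
- seat (a point): Centre of the stand's round rubber seat, on the base plate's top face 25 mm above the counter. Axes as the stand's. The cup's foot goes here.
- jaw_left: Sprung V-shaped jaw on the +y side of the seat, 58 mm high above the base plate, opening towards the seat. Fully open, its faces stand 48 mm from the seat's centre, so the 33 mm radius cup has 15 mm to spare all round; the V jaws centre it as they close. Origin behind the jaw, at base plate height.
- jaw_right: The same jaw on the -y side of the seat; both jaws are coupled to the knob.
- knob_grip (a point): On the knob's axis (vertical), 70 mm above the counter, 23 mm above the knob's round skirt (84 mm diameter): the height to grip. The grip is an upright bar 76 mm long (this point's x axis), 16 mm thick (its y), 36 mm high (top 12 mm above this point). The frame turns with the knob; at joint 0 its x axis is the stand's x.
- clamp_knob (a joint): Knob angle in rad: 0 = jaws open (start), grows clockwise seen from above. An over-centre detent resists at first (about 0.3 N m) up to its crest at about 0.63, then the knob snaps on; the jaws meet the cup at about 1.03 and the knob rests at its stop at 1.3.
Not all that is in view belongs to the job. What is shaped like the tall_cup but yellow is not meant.

How it is judged:
By the outcome, as a careful person would: the job done as asked, in the order asked, and still so for the second after the job is handed in, with the robot touching nothing.
It also fails if it takes over 58 s, if anything falls off the work surface, if the arm or the gripper's body presses on something with over 40 N, if the wrist force passes 120 N, or if a joint passes its speed limit or range.

ROBOT

A 7-joint arm with a two-finger parallel gripper is mounted at the origin on the work surface. World frame = base frame: x ahead of the robot, y to its left, z up, the work surface at z = 0. Lengths are in m, angles in rad, forces in N, time in s.
With the tool pointing down it reaches from about 0.4 to 0.85 m from the base axis. Payload 4.5 kg.
Tool frame: the origin (TCP) lies on the centre line of the jaws, within the pads' length; the fingertips stand r.tip_reach ahead of it and the grasp point (between the pads) lies 3 mm ahead of it (r.tip_reach is the distance from the TCP to the fingertips, in m); z points along the fingers, y is the line along which they close (so a half turn about z gives the same grasp; the last joint's range is limited). The gripper opens to 88 mm and grips with 3 to 60 N. Pads are 18 mm wide; open, the fingers measure 123 mm over their backs; the gripper's body (75 mm by 187 mm) begins 45 mm behind the grasp point.
Start: joints at [0.034, 0.689, -0.195, 1.565, 0.157, 0.902, -0.215], TCP at [0.625, 0, 0.261] pointing down, gripper open.
Joint ranges: [-3.01, 3.01], [-0.46, 2.08], [-1.47, 1.51], [0.13, 2.56], [-1, 4.14], [0.04, 2.09], [-2.66, 2.66]. Speed limits (rad/s): [2.57, 2.57, 3.14, 3.14, 3.14, 3.14, 3.14].

INTERFACE

Orientations are given as a unit quaternion [x, y, z, w].
In Python, from plant import readout, eyes, ticket, r gives the robot as it stands. The module is installed in compiled form; this text tells all that it offers.
- The arm moves only by the tool carry_out, never from a script. Its argument "motion" is a list that holds one entry, the list of rows, each a list of 7 numbers: the shift along the tool's x, y, z in mm, then the turn, a rotation vector about the tool's x, y, z in rad, then the opening in per cent of the stroke, from 0 (shut) to 100 (fully open). In form: [[[dx, dy, dz, ax, ay, az, claw], ...]]. A call has 1 to 8 rows; each row shifts and turns the commanded pose from where the row before left it, along the tool's axes as they then stand; what a row does not reach is not made up. A row lasts 1/10 s, in which the tool goes at most 50 mm and 8.59 degrees, less where a joint would pass 70% of its speed; a pose out of reach is approached as far as the arm can. A call is refused whole if a number of a shift passes 50 or a number of a turn 0.15, either way. A call with a gripper value outside its range is refused whole. The fingers move at their own pace and stop on an object; "squeeze" is the grip in N (left out, the last holds). Time passes only in rows, so rows that do not move let the fingers close. It gives the time, the measured TCP pose, the force and the opening at its end, in the units of the state.
- readout.get_state(): the state, without advancing time (a new reading comes with each control period).
- eyes.snapshot(name): name is "scene" or "side" or "wrist"; returns a dict with "pixels" (384x512x3 uint8, red, green, blue), "K" (3x3 intrinsics, pixels), "origin" and "attitude" of the camera in the world. Camera axes: x right, y down, z forward; pixel columns grow to the right and rows downward; lengths in m; the calibration is good to about 2 mm. A picture is of the moment at which its call begins. There is no depth.
- ticket.finish_job(): hands the job in, once; it reports no verdict.
The state is a dict: "clock": time; "q": joint angles; "qd": joint speeds; "joint_torque": joint torques, N m; "tool_pos": TCP position; "eef_rot": TCP orientation; "contact_force": force on the tool from outside, world axes, zero at the start; "moment": the same for the moment, N m; "opening": opening from 0.0 (shut) to 1.0 (fully open).
Only numpy, scipy, OpenCV 4.12 (cv2) and the standard library are available. Lean on these libraries where they do the work, as an engineer would, in place of code of your own. Each camera call takes 0.05 s, during which the arm holds its last target. There are 200 camera calls.

## Working session

There is one attempt and no reset: what is moved stays moved. The work goes in short steps, Python scripts to look and compute and a tool call to move; the robot and the scene stay as the last step left them, time stands still between calls to the robot, and variables do not carry over. Pictures are saved under pics/ and viewed, on a budget of 10 in all, crops included, one or two more only if the job needs it, and the job is handed in when it is done.

Besides the shell and the picture viewer there is one more tool, called after "Emit:" as name([rows], argument=value, ...), one row to a line, values as JSON. carry_out: Moves the arm, as the interface text tells. Its arguments: {"type":"object","properties":{"motion":{"type":"array","items":{"type":"array","items":{"type":"array","items":{"type":"number"}}}},"squeeze":{"type":"number"}},"required":["motion"]}

```bash
mkdir -p pics
cat > h.py <<'E'
import numpy as np, cv2
from plant import readout, eyes, ticket, r
from scipy.spatial.transform import Rotation as R
def snap(n,f):
    s=eyes.snapshot(n); cv2.imwrite('pics/'+f,s['pixels'][:,:,::-1])
    np.savez('pics/'+f+'.npz',K=s['K'],o=s['origin'],a=s['attitude']); return s
def cam(f):
    d=np.load('pics/'+f+'.npz'); a=d['a']; M=a if a.shape==(3,3) else R.from_quat(a).as_matrix()
    return d['K'],d['o'],M
def ray(f,u,v):
    K,o,M=cam(f); d=M@np.linalg.solve(K,[u,v,1]); return o,d/np.linalg.norm(d)
def atz(f,u,v,z):
    o,d=ray(f,u,v); return o+d*(z-o[2])/d[2]
def proj(f,p):
    K,o,M=cam(f); c=K@(M.T@(np.array(p)-o)); return c[:2]/c[2]
def crop(f,g,x0,y0,x1,y1,k):
    im=cv2.imread('pics/'+f)[y0:y1,x0:x1]; cv2.imwrite('pics/'+g,cv2.resize(im,None,fx=k,fy=k,interpolation=cv2.INTER_CUBIC))
E
python3 - <<'E'
from h import *
for n in('scene','side'):
    s=snap(n,n+'0.png'); print(s['K'],s['origin'],s['attitude'])
print(r.tip_reach,readout.get_state())
a=cv2.imread('pics/scene0.png')
E
```

```text
[[431.4512491    0.         256.53415251]
 [  0.         431.4512491  195.61444679]
 [  0.           0.           1.        ]] [ 0.86241617 -0.48910837  0.93380967] [ 0.89979503  0.27457948 -0.0917934  -0.32641844]
[[455.39319909   0.         262.35222062]
 [  0.         455.39319909 196.25807809]
 [  0.           0.           1.        ]] [-0.03247869  0.86800852  1.16588806] [-0.27002762  0.90183783 -0.32342764  0.09575056]
0.022 {'clock': 0.1, 'q': array([ 0.03376662,  0.68993172, -0.19449225,  1.56623966,  0.15731627,
        0.90252666, -0.21510375]), 'qd': array([-0.00048427, -0.00165541,  0.00165292, -0.00354936, -0.00343379,
        0.00078237,  0.00085058]), 'joint_torque': array([-3.08775299e-03, -5.28501892e+01, -1.27141513e+00, -1.53837240e+01,
       -5.25604945e-02,  1.96265515e-03,  5.71585565e-05]), 'tool_pos': array([ 6.24457149e-01, -4.07811450e-05,  2.59969884e-01]), 'eef_rot': array([ 7.07073106e-01,  7.07139935e-01, -6.58771304e-04, -5.48533163e-04]), 'contact_force': array([-0.05220873, -0.02135053, -0.36261235]), 'moment': array([-0.0031309 ,  0.02248437,  0.0138257 ]), 'opening': 0.9981315330157291}
```

View pics/scene0.png

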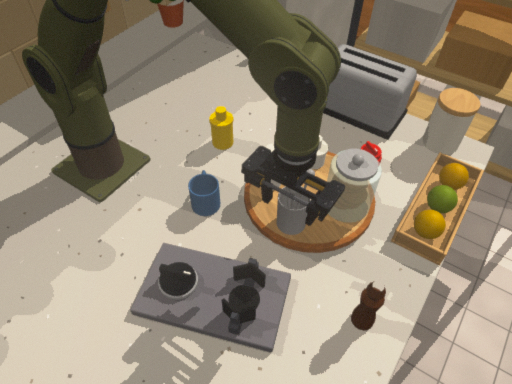

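View pics/side0.png

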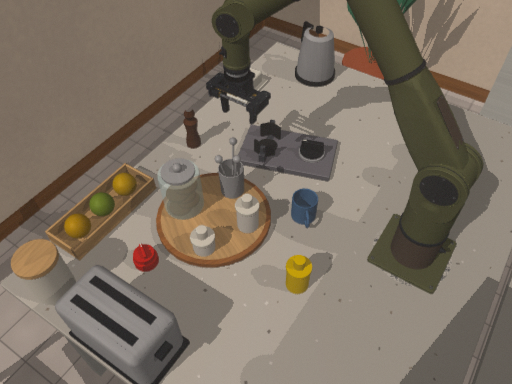

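The side view shows two white cups on the turntable, at about (203,240) and (247,213). The yellow lookalike is at (298,275), and the stand is at about (288,150). I'll enlarge the cups and the stand.

Run:
```python
from h import *
a=cv2.imread('pics/side0.png')[115:275,150:350]
cv2.imwrite('pics/c1.png',cv2.resize(a,(800,640),interpolation=cv2.INTER_CUBIC)[:600])
a=cv2.imread('pics/scene0.png')[235:355,125:300]
cv2.imwrite('pics/c2.png',cv2.resize(a,None,fx=4,fy=4,interpolation=cv2.INTER_CUBIC))
```

```text
(no output)
```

View pics/c1.png

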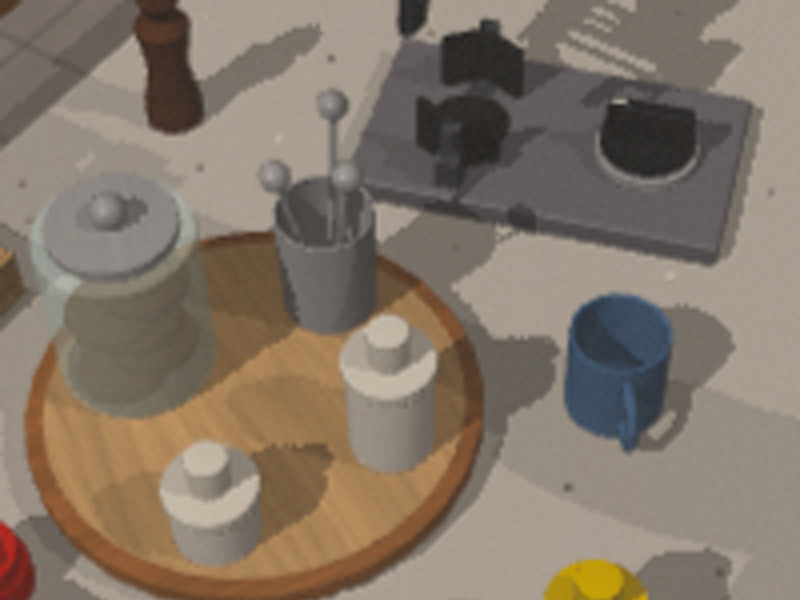

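View pics/c2.png

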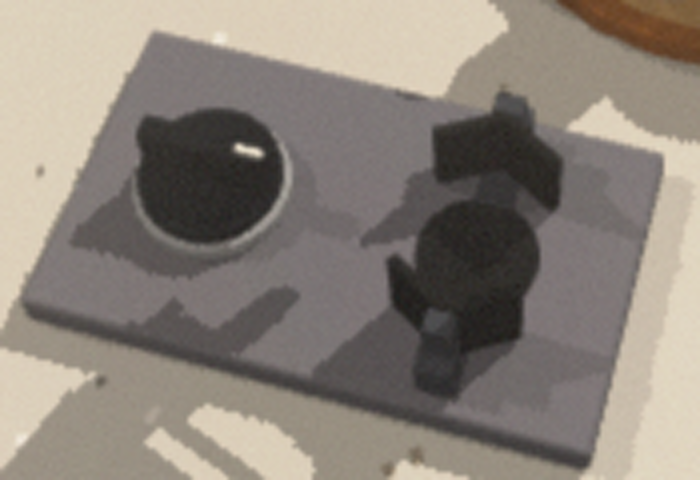

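In crop c1 the tall cup's grip knob top is at (389,330), with a long body. The other cup, knob top at (209,458), is short. The tall white cup at side (247,213) is therefore the one meant; the yellow one is a decoy. Crop c2 shows the stand's top corners, the knob skirt (212,178) and the seat (478,250).

Run:
```python
from h import *
np.set_printoptions(precision=4,suppress=True)
S=lambda x,y,z: atz('side0.png',150+x/4,115+y/4,z)
C=lambda x,y,z: atz('scene0.png',125+x/4,235+y/4,z)
print('tall',S(389,328,.162),'lidcentre',S(389,362,.130))
print('short',S(209,456,.122)); print('spoon rim',S(325,208,.135)); 
print('jar rim',S(115,222,.19)); print('balls',S(275,177,.22),S(332,103,.22),S(345,177,.22))
cs=[C(*p,.025) for p in((153,32),(663,155),(590,455),(25,303))]
print(np.array(cs), [np.linalg.norm(cs[i]-cs[i-1]) for i in range(4)])
cs2=[S(*p,.025) for p in((405,40),(750,102),(715,252),(352,187))];print(np.array(cs2))
c=np.mean(cs,0);x=cs[1]-cs[0]+cs[2]-cs[3];x/=np.linalg.norm(x);y=np.array([-x[1],x[0],0])
print('c',c,'yaw',np.degrees(np.arctan2(x[1],x[0])),'seat',c+.075*x,'knob',c-.085*x)
print('seat meas',C(478,250,.028),S(470,130,.028),'skirt',C(213,182,.047),S(648,143,.047))
print('tt',S(255,415,.03))
```

```text
tall [0.4534 0.203  0.162 ] lidcentre [0.4509 0.2081 0.13  ]
short [0.5123 0.3414 0.122 ]
spoon rim [0.5758 0.1135 0.135 ]
jar rim [0.6626 0.2491 0.19  ]
balls [0.5735 0.1708 0.22  ] [0.584  0.0858 0.22  ] [0.5315 0.143  0.22  ]
[[ 0.3486 -0.1147  0.025 ]
 [ 0.6571 -0.0105  0.025 ]
 [ 0.7168 -0.1864  0.025 ]
 [ 0.4098 -0.2905  0.025 ]] [np.float64(0.1861714201565865), np.float64(0.325656386644166), np.float64(0.18572410730332437), np.float64(0.32417512990879505)]
[[ 0.7036 -0.1815  0.025 ]
 [ 0.3972 -0.2841  0.025 ]
 [ 0.3381 -0.1061  0.025 ]
 [ 0.6357 -0.      0.025 ]]
c [ 0.5331 -0.1505  0.025 ] yaw 18.694611457638597 seat [ 0.6041 -0.1265  0.025 ] knob [ 0.4526 -0.1778  0.025 ]
seat meas [ 0.6017 -0.1239  0.028 ] [ 0.5869 -0.1123  0.028 ] skirt [ 0.4575 -0.1817  0.047 ] [ 0.4391 -0.1675  0.047 ]
tt [0.5546 0.2447 0.03  ]
```

Emit:
carry_out([
  [[12,-10,-20,0,0,0,100],[26,-22,-20,0,0,0,100],[30,-25,-10,0,0,0,100],[30,-25,-10,0,0,0,100],[30,-25,0,0,0,0,100],[30,-25,0,0,0,0,100],[30,-22,0,0,0,0,100],[15,-12,0,0,0,0,100]],
])

```text
clock: 0.9
tool_pos: [0.4565, 0.2059, 0.3207]
eef_rot: [0.705, 0.709, -0.0, -0.001]
contact_force: [-0.0, 0.1, 1.2]
opening: 1.002
```

Emit:
carry_out([
  [[0,0,0,0,0,0.14,100],[0,0,0,0,0,0.14,100],[0,0,0,0,0,0.14,100],[0,0,0,0,0,0.14,100],[0,0,0,0,0,0.14,100],[0,0,0,0,0,0.14,100],[0,0,0,0,0,0.14,100],[0,0,0,0,0,0.14,100]],
])

```text
clock: 1.7
tool_pos: [0.4587, 0.2029, 0.3204]
eef_rot: [0.975, 0.221, -0.0, 0.0]
contact_force: [-0.0, 1.2, 0.6]
opening: 0.999
```

Emit:
carry_out([
  [[0,0,0,0,0,0.14,100],[0,0,0,0,0,0.14,100],[0,0,0,0,0,0.14,100],[0,0,0,0,0,0.03,100],[0,0,0,0,0,0,100],[0,0,0,0,0,0,100]],
])

```text
clock: 2.3
tool_pos: [0.4589, 0.203, 0.3206]
eef_rot: [1.0, 0.002, -0.0, 0.0]
contact_force: [0.8, 0.0, -0.1]
opening: 0.999
```

Run:
```python
from h import *
s=snap('wrist','w1.png'); print(s['K'],s['origin'],R.from_quat(s['attitude']).as_matrix() if np.shape(s['attitude'])==(4,) else s['attitude'])
st=readout.get_state();print(st['clock'],st['q'],st['tool_pos'],R.from_quat(st['eef_rot']).as_matrix())
```

```text
[[288.63433098   0.         260.43122901]
 [  0.         288.63433098 191.97616688]
 [  0.           0.           1.        ]] [0.5240622  0.201521   0.44505413] [[ 3.35243923e-03 -9.66635036e-01 -2.56135643e-01]
 [-9.99994304e-01 -3.14042195e-03 -1.23675975e-03]
 [ 3.91121311e-04  2.56138330e-01 -9.66640059e-01]]
2.35 [-0.6631495   0.45615059  0.23629893  1.86372567 -0.13935486  0.83774123
 -1.92470437] [0.45894014 0.20302555 0.32065628] [[ 9.99996221e-01  2.74449925e-03 -1.60868817e-04]
 [ 2.74450506e-03 -9.99996233e-01  3.58747341e-05]
 [-1.60769753e-04 -3.63161038e-05 -9.99999986e-01]]
```

View pics/w1.png

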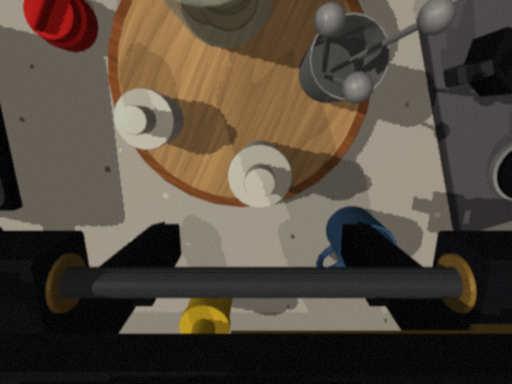

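The wrist view shows the tall cup with knob top at (261,184) and lid at (260,174). The short cup is at (137,122), the spoon cup at (345,55), the timer at the top left, and the yellow decoy at (205,318).

Run:
```python
from h import *
np.set_printoptions(precision=4,suppress=True)
g=cv2.cvtColor(cv2.imread('pics/w1.png'),cv2.COLOR_BGR2GRAY)
c=cv2.HoughCircles(cv2.medianBlur(g,3)[130:220,215:310],cv2.HOUGH_GRADIENT,1,10,param1=80,param2=12,minRadius=11,maxRadius=36);print(c)
print(atz('w1.png',261,184,.162),atz('w1.png',260,174.5,.13))
crop('w1.png','w1c.png',215,130,315,220,6)
```

```text
[[[43.5 45.5 30.8]
  [76.5 40.5 23. ]
  [38.5 55.5 20.5]
  [64.5 50.5 13.8]
  [49.5 31.5 16.3]
  [78.5 52.5 19.9]
  [63.5 38.5 11.8]
  [26.5 54.5 12.2]]]
[0.4574 0.2006 0.162 ] [0.4607 0.2017 0.13  ]
```

View pics/w1c.png

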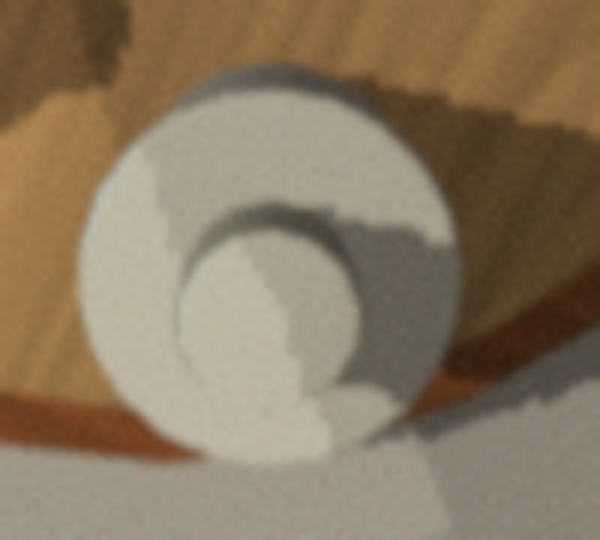

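The knob centre comes out at about (0.459, 0.2015), consistent with the side view. I'll descend so the fingertips stop 4 mm above the lid.

Emit:
carry_out([
  [[0,1,20,0,0,0,100],[0,0,35,0,0,0,100],[0,0,35,0,0,0,100],[0,0,30,0,0,0,100],[0,0,20,0,0,0,100],[0,0,14,0,0,0,100],[0,0,10,0,0,0,100],[0,0,0,0,0,0,100]],
])

```text
clock: 3.15
tool_pos: [0.4586, 0.2018, 0.1558]
eef_rot: [1.0, 0.001, -0.001, 0.0]
contact_force: [0.0, -0.1, -0.1]
opening: 1.0
```

Emit:
carry_out([
  [[0,0,0,0,0,0,20],[0,0,0,0,0,0,20],[0,0,0,0,0,0,20],[0,0,0,0,0,0,20],[0,0,0,0,0,0,10],[0,0,0,0,0,0,10],[0,0,0,0,0,0,10],[0,0,0,0,0,0,10]],
], squeeze=30)

```text
clock: 3.95
tool_pos: [0.4591, 0.2022, 0.1567]
eef_rot: [1.0, 0.001, 0.0, -0.0]
contact_force: [1.5, 0.2, 1.1]
opening: 0.354
```

Gripped at 31 mm opening, which matches the 32 mm knob. Now I'll lift, go clear of the spoons, and stop short of the seat for a close look.

Emit:
carry_out([
  [[0,0,-4,0,0,0,10],[0,0,-10,0,0,0,10],[0,0,-20,0,0,0,10],[0,0,-28,0,0,0,10],[-4,0,-30,0,0,0,10],[-6,0,-25,0,0,0,10],[-4,6,-13,0,0,0,10],[0,14,-4,0,0,0,10]],
])

```text
clock: 4.75
tool_pos: [0.4448, 0.1825, 0.2921]
eef_rot: [1.0, 0.002, 0.001, -0.001]
contact_force: [1.0, 0.4, -2.2]
opening: 0.358
```

Emit:
carry_out([
  [[0,22,0,0,0,0,10],[0,30,0,0,0,0,10],[0,34,0,0,0,0,10],[0,34,0,0,0,0,10],[0,34,0,0,0,0,10],[4,34,0,0,0,0,10],[8,32,0,0,0,0,10],[10,28,0,0,0,0,10]],
])

```text
clock: 5.55
tool_pos: [0.4656, -0.0692, 0.2898]
eef_rot: [1.0, -0.001, -0.001, 0.0]
contact_force: [1.2, 0.7, -2.5]
opening: 0.354
```

Emit:
carry_out([
  [[14,24,0,0,0,0,10],[12,18,0,0,0,0,10],[6,12,0,0,0,0,10],[0,4,0,0,0,0,10],[0,0,0,0,0,0,10],[0,0,0,0,0,0,10]],
])

```text
clock: 6.15
tool_pos: [0.4984, -0.1229, 0.2904]
eef_rot: [1.0, 0.001, -0.001, -0.001]
contact_force: [0.4, 0.4, -2.9]
opening: 0.357
```

Run:
```python
from h import *
snap('wrist','w2.png'); snap('side','side2.png')
a=cv2.imread('pics/w2.png'); cv2.imwrite('pics/w2b.png',cv2.resize(a[0:380,:],None,fx=1.5,fy=1.5,interpolation=cv2.INTER_CUBIC))
st=readout.get_state();print(st['clock'],st['q'],st['tool_pos'],st['opening'],st['contact_force'])
```

```text
6.25 [ 0.02162154  0.50965541  0.20390269  1.87216377 -0.14269048  0.77452033
 -1.26558126] [ 0.49881896 -0.12272346  0.29065005] 0.35688305613245386 [ 0.43341618  0.08609627 -1.50768244]
```

View pics/w2b.png

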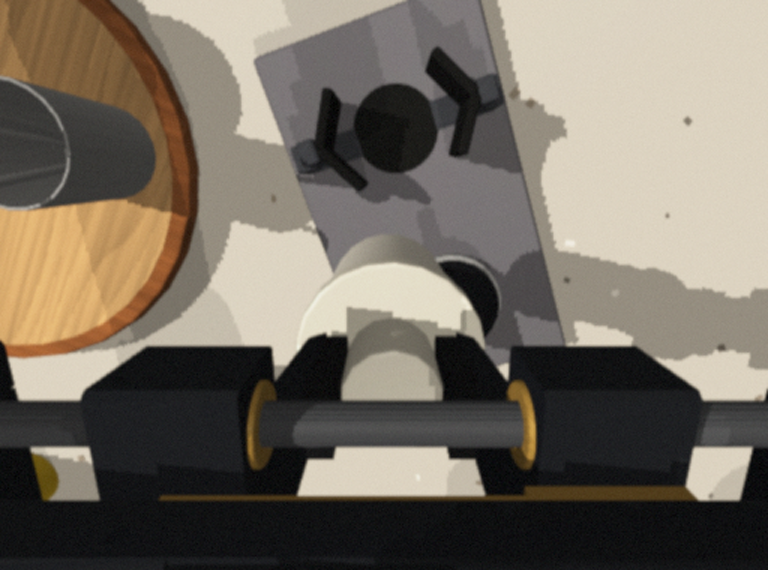

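The wrist view has the cup held upright. The seat disc is centred at (395,127) in the enlarged picture, i.e. (263.7,85), between the two open jaws.

Run:
```python
from h import *
np.set_printoptions(precision=4,suppress=True)
W=lambda x,y,z: atz('w2.png',(x+.5)/1.5-.5,(y+.5)/1.5-.5,z)
print('seat',W(395.5,127.5,.025),'disc edges',W(354,127,.025),W(437,127,.025),W(395,83,.025),W(395,172,.025))
print('jaw back posts top', W(308,155,.083),W(490,90,.083))
L=[W(255,58,.025),W(333,272,.025)];Rr=[W(482,5,.025),W(562,340,.025)]
for a,b in (L,Rr): print(a,b,np.degrees(np.arctan2(*(a-b)[1::-1])))
print('cupknob/lid',W(391,350,.29-.022+0.006))
```

```text
seat [ 0.601  -0.1282  0.025 ] disc edges [ 0.6013 -0.093   0.025 ] [ 0.6014 -0.1634  0.025 ] [ 0.6356 -0.1276  0.025 ] [ 0.5645 -0.1279  0.025 ]
jaw back posts top [ 0.5763 -0.0636  0.083 ] [ 0.6205 -0.1943  0.083 ]
[ 0.6542 -0.0133  0.025 ] [ 0.4753 -0.0711  0.025 ] 17.93246235696096
[ 0.6926 -0.1964  0.025 ] [ 0.4088 -0.2893  0.025 ] 18.12267921171065
cupknob/lid [ 0.5039 -0.1247  0.274 ]
```

Emit:
carry_out([
  [[10,1,0,0,0,0,10],[20,1,0,0,0,0,10],[26,1,0,0,0,0,10],[24,1,0,0,0,0,10],[16,1,0,0,0,0,10],[6,0,0,0,0,0,10],[0,0,10,0,0,0,10],[0,0,20,0,0,0,10]],
])

```text
clock: 7.05
tool_pos: [0.6015, -0.129, 0.2611]
eef_rot: [1.0, 0.0, 0.001, 0.0]
contact_force: [0.5, -0.1, -1.6]
opening: 0.355
```

Emit:
carry_out([
  [[0,0,26,0,0,0,10],[0,0,26,0,0,0,10],[0,0,20,0,0,0,10],[0,0,14,0,0,0,10],[0,0,8,0,0,0,10],[0,0,6,0,0,0,10],[0,0,3,0,0,0,10],[0,0,0,0,0,0,10]],
])

```text
clock: 7.85
tool_pos: [0.6015, -0.1289, 0.158]
eef_rot: [1.0, 0.0, 0.0, 0.0]
contact_force: [-0.1, -0.5, -3.0]
opening: 0.355
```

Lowering the last millimetres slowly until I see contact.

Emit:
carry_out([
  [[0,0,1,0,0,0,10],[0,0,1,0,0,0,10],[0,0,1,0,0,0,10],[0,0,1,0,0,0,10],[0,0,0.5,0,0,0,10],[0,0,0.5,0,0,0,10],[0,0,0,0,0,0,10]],
])

```text
clock: 8.55
tool_pos: [0.6012, -0.1289, 0.1527]
eef_rot: [1.0, 0.0, -0.0, -0.0]
contact_force: [0.6, -0.9, -1.1]
opening: 0.354
```

Emit:
carry_out([
  [[0,0,0.5,0,0,0,10],[0,0,0.5,0,0,0,10],[0,0,0,0,0,0,10]],
])

```text
clock: 8.85
tool_pos: [0.6014, -0.1289, 0.1518]
eef_rot: [1.0, 0.0, 0.0, -0.0]
contact_force: [0.3, 0.0, -1.7]
opening: 0.352
```

Emit:
carry_out([
  [[0,0,0.5,0,0,0,10],[0,0,0.5,0,0,0,10],[0,0,0,0,0,0,10]],
])

```text
clock: 9.15
tool_pos: [0.6019, -0.1287, 0.1517]
eef_rot: [1.0, 0.0, 0.001, -0.0]
contact_force: [-1.9, 0.5, 5.2]
opening: 0.354
```

Contact registered (5 N), so the cup is seated. I'll release it, rise and go above the knob.

Emit:
carry_out([
  [[0,0,0,0,0,0,45],[0,0,0,0,0,0,60],[0,0,0,0,0,0,80],[0,0,0,0,0,0,80],[0,0,-5,0,0,0,80],[0,0,-15,0,0,0,80],[0,0,-30,0,0,0,90],[0,0,-36,0,0,0,100]],
])

```text
clock: 9.95
tool_pos: [0.6004, -0.1287, 0.2369]
eef_rot: [1.0, 0.0, -0.001, -0.0]
contact_force: [1.8, 0.5, 0.7]
opening: 0.956
```

Emit:
carry_out([
  [[0,0,-30,0,0,0,100],[-14,5,-14,0,0,0,100],[-26,9,0,0,0,0,100],[-30,10,0,0,0,0,100],[-30,10,0,0,0,0,100],[-28,9,0,0,0,0,100],[-18,5,0,0,0,0,100],[-6,2,0,0,0,0,100]],
])

```text
clock: 10.75
tool_pos: [0.4472, -0.1798, 0.2812]
eef_rot: [1.0, -0.001, -0.0, 0.0]
contact_force: [0.2, -0.3, -0.4]
opening: 1.005
```

Emit:
carry_out([
  [[0,0,0,0,0,-0.1,100],[0,0,0,0,0,-0.12,100],[0,0,0,0,0,-0.098,100],[0,0,0,0,0,0,100],[0,0,0,0,0,0,100]],
])

```text
clock: 11.25
tool_pos: [0.45, -0.1789, 0.2808]
eef_rot: [0.987, 0.158, 0.0, 0.0]
contact_force: [0.1, -0.7, 0.1]
opening: 1.003
```

Run:
```python
from h import *
snap('wrist','w3.png'); snap('scene','scene3.png'); snap('side','side3.png')
a=cv2.imread('pics/w3.png'); b=cv2.imread('pics/side3.png')[115:205,220:350]
a=cv2.resize(a,(768,576),interpolation=cv2.INTER_CUBIC);a[396:576,0:260]=cv2.resize(b,(260,180))
cv2.imwrite('pics/w3b.png',a)
st=readout.get_state();print(st['clock'],st['q'],st['tool_pos'],R.from_quat(st['eef_rot']).as_matrix())
```

```text
11.4 [ 0.21960283  0.47885107  0.0965876   1.96406296 -0.06886547  0.70147545
 -0.89495051] [ 0.4496167  -0.17889194  0.28074311] [[ 9.49914311e-01  3.12510376e-01  2.59168437e-04]
 [ 3.12510412e-01 -9.49914328e-01 -1.10684422e-04]
 [ 2.11597782e-04  1.86133551e-04 -9.99999960e-01]]
```

View pics/w3b.png

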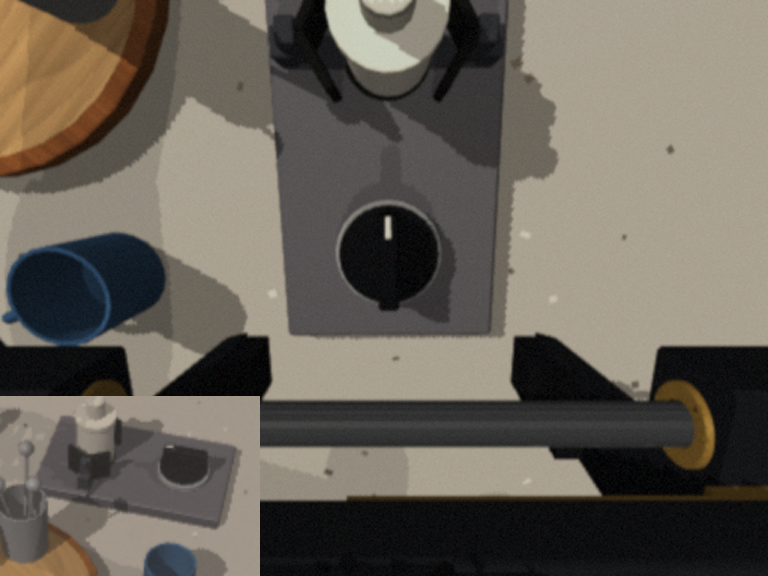

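The cup stands upright between the jaws (inset). The knob skirt is centred at about (389,252) in this picture, and its bar lines up with the tool's x axis.

Run:
```python
from h import *
np.set_printoptions(precision=4,suppress=True)
W=lambda x,y,z: atz('w3.png',(x+.5)/1.5-.5,(y+.5)/1.5-.5,z)
print(W(389,252,.045),W(337,252,.045),W(441,252,.045),W(389,201,.045),W(389,303,.045))
p=W(388,228,.082);q=W(390,308,.075);print('bar',p,q,np.degrees(np.arctan2(*(p-q)[1::-1])))
a,b=W(500,20,.025),W(491,332,.025);print(np.degrees(np.arctan2(*(a-b)[1::-1])))
M=R.from_quat(readout.get_state()['eef_rot']).as_matrix();t=readout.get_state()['tool_pos']
print('tool shift mm',1e3*M.T@(W(389,252,.045)-t))
```

```text
[ 0.4509 -0.1787  0.045 ] [ 0.4373 -0.1371  0.045 ] [ 0.4646 -0.2203  0.045 ] [ 0.491  -0.1656  0.045 ] [ 0.4083 -0.1926  0.045 ]
bar [ 0.4742 -0.1705  0.082 ] [ 0.4132 -0.192   0.075 ] 19.44248552105609
19.985852633737288
tool shift mm [  1.266    0.186  235.7434]
```

Emit:
carry_out([
  [[1,0,20,0,0,0,100],[0,0,36,0,0,0,100],[0,0,40,0,0,0,100],[0,0,38,0,0,0,100],[0,0,30,0,0,0,100],[0,0,20,0,0,0,100],[0,0,14,0,0,0,100],[0,0,8,0,0,0,100]],
])

```text
clock: 12.2
tool_pos: [0.4501, -0.1785, 0.0735]
eef_rot: [0.987, 0.158, -0.001, -0.0]
contact_force: [-0.4, -0.5, -0.3]
opening: 0.999
```

Emit:
carry_out([
  [[0,0,1,0,0,0,40],[0,0,0,0,0,0,30],[0,0,0,0,0,0,10],[0,0,0,0,0,0,5],[0,0,0,0,0,0,5],[0,0,0,0,0,0,5],[0,0,0,0,0,0,5],[0,0,0,0,0,0,5]],
], squeeze=60)

```text
clock: 13.0
tool_pos: [0.4503, -0.1787, 0.0738]
eef_rot: [0.987, 0.159, 0.0, 0.0]
contact_force: [1.3, 0.9, 0.8]
opening: 0.297
```

Emit:
carry_out([
  [[0,0,0,0,0,0,5],[0,0,0,0,0,0,5],[0,0,0,0,0,0,5],[0,0,0,0,0,0,5]],
])

```text
clock: 13.4
tool_pos: [0.4497, -0.1769, 0.0737]
eef_rot: [0.987, 0.16, -0.001, -0.001]
contact_force: [-0.3, 4.7, 3.1]
opening: 0.178
```

On the bar (15.7 mm). Turning clockwise (+az).

Emit:
carry_out([
  [[0,-1,0,0,0,0.04,5],[0,0,0,0,0,0.06,5],[0,0,0,0,0,0.06,5],[0,0,0,0,0,0.06,5],[0,0,0,0,0,0.06,5],[0,0,0,0,0,0.06,5],[0,0,0,0,0,0.06,5],[0,0,0,0,0,0.06,5]],
])

```text
clock: 14.2
tool_pos: [0.4497, -0.1774, 0.0737]
eef_rot: [0.997, -0.072, -0.0, -0.0]
contact_force: [-1.4, 1.8, 2.3]
opening: 0.172
```

Emit:
carry_out([
  [[0,0,0,0,0,0.06,5],[0,0,0,0,0,0.06,5],[0,0,0,0,0,0.06,5],[0,0,0,0,0,0.06,5],[0,0,0,0,0,0.06,5],[0,0,0,0,0,0.06,5],[0,0,0,0,0,0.06,5],[0,0,0,0,0,0.06,5]],
])

```text
clock: 15.0
tool_pos: [0.4495, -0.178, 0.0737]
eef_rot: [0.951, -0.308, -0.0, 0.0]
contact_force: [-2.1, 1.7, 1.5]
opening: 0.175
```

Run:
```python
from h import *
st=readout.get_state();print(st['clock'],st['q'],st['tool_pos'],st['contact_force'],st['moment'],st['opening'])
print(np.degrees(R.from_quat(st['eef_rot']).as_euler('zyx')))
```

```text
15.0 [ 0.20255577  0.86130335  0.13038877  2.12610329 -0.55779034  0.18693552
 -1.35922927] [ 0.44946264 -0.1779709   0.07369914] [-2.10761608  1.71653943  1.54825865] [ 0.48122362  0.33657613 -0.1979387 ] 0.1753099299947223
[ 3.58790197e+01 -4.36061596e-02  1.79996528e+02]
```

Emit:
carry_out([
  [[0,0,0,0,0,0.05,5],[0,0,0,0,0,0.05,5],[0,0,0,0,0,0.05,5],[0,0,0,0,0,0.05,5],[0,0,0,0,0,0.05,5],[0,0,0,0,0,0.05,5],[0,0,0,0,0,0.04,5],[0,0,0,0,0,0,5]],
])

```text
clock: 15.8
tool_pos: [0.4493, -0.1782, 0.0737]
eef_rot: [0.886, -0.463, -0.0, 0.001]
contact_force: [-4.8, -1.4, 1.5]
opening: 0.175
```

Run:
```python
from h import *
st=readout.get_state();print(st['clock'],st['q'],st['tool_pos'],st['contact_force'],st['moment'],st['opening'])
print(np.degrees(R.from_quat(st['eef_rot']).as_euler('zyx')))
```

```text
15.8 [ 0.17447559  0.86649986  0.17773603  2.12784417 -0.7159446   0.20525908
 -1.53867689] [ 0.44925855 -0.17822132  0.07371162] [-4.76375739 -1.44445976  1.52758172] [-0.09753083  1.09770047 -0.23746468] 0.17539216905864002
[ 5.52157691e+01 -5.44262397e-02  1.79958268e+02]
```

Emit:
carry_out([
  [[0,0,0,0,0,0.02,5],[0,0,0,0,0,0.01,5],[0,0,0,0,0,0,5],[0,0,0,0,0,0,20],[0,0,0,0,0,0,40],[0,0,0,0,0,0,60],[0,0,0,0,0,0,60],[0,0,0,0,0,0,60]],
])

```text
clock: 16.6
tool_pos: [0.4507, -0.1777, 0.0738]
eef_rot: [0.88, -0.475, 0.001, -0.0]
contact_force: [-0.3, 0.4, -0.9]
opening: 0.537
```

Emit:
carry_out([
  [[0,0,-8,0,0,0,60],[0,0,-20,0,0,0,60],[0,0,-34,0,0,0,60],[0,0,-40,0,0,0,60],[0,0,-40,0,0,0,60],[0,0,-30,0,0,0,60],[0,0,-20,0,0,0,60],[0,0,-8,0,0,0,60]],
])

```text
clock: 17.4
tool_pos: [0.4506, -0.178, 0.276]
eef_rot: [0.88, -0.476, 0.002, -0.001]
contact_force: [0.0, -0.1, -0.8]
opening: 0.601
```

Run:
```python
from h import *
snap('wrist','w4.png'); snap('scene','scene4.png'); snap('side','side4.png')
rs=lambda f,x0,y0,x1,y1: cv2.resize(cv2.imread('pics/'+f)[y0:y1,x0:x1],(400,300),interpolation=cv2.INTER_CUBIC)
out=np.vstack([np.hstack([rs('side4.png',150,105,350,255),rs('scene4.png',125,225,305,360)]),np.hstack([rs('w4.png',0,0,512,384),rs('side4.png',0,0,512,384)])])
cv2.imwrite('pics/f4.png',out); st=readout.get_state();print(st['clock'],st['tool_pos'],st['contact_force'])
```

```text
17.55 [ 0.44982179 -0.17733714  0.27360288] [ 0.63709309 -0.24490425 -0.77893466]
```

View pics/f4.png

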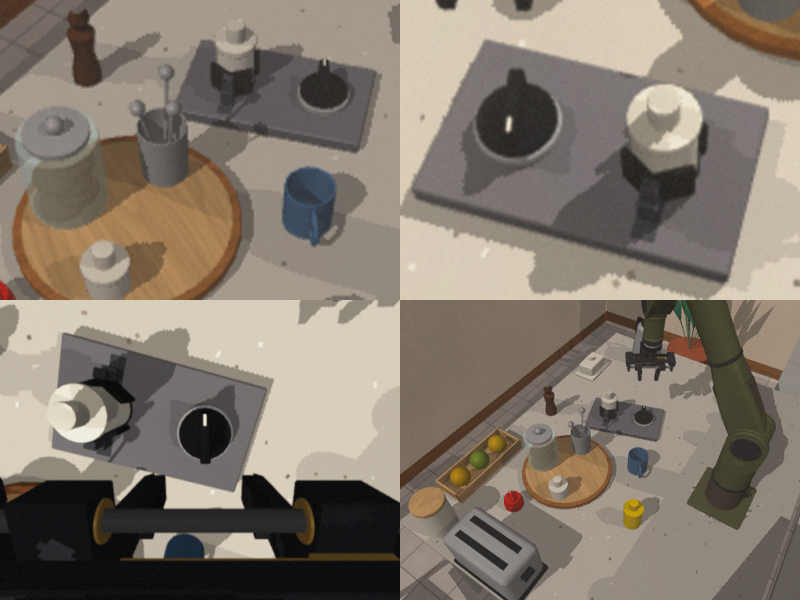

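The knob has stayed turned by about 74° after release: its pointer still lines up with the tool in the wrist view. The jaws are closed on the upright cup, and the bystanders are unmoved. Handing in.

```bash
python3 -c "
from h import *
print(ticket.finish_job())"
```

```text
the job is handed in; nothing more can be done
None
```

The tall white cup is on the stand's seat, upright and clamped by both jaws. The knob stayed turned after I let go, and I handed the job in at about 17.6 s of the 58 s allowed.

- **Cup:** I lifted it off the turntable by its lid knob, carried it upright and lowered it onto the seat until I felt a contact of about 5 N.
- **Knob:** I gripped the bar and turned it clockwise about 1.3 rad, which is past the detent and to the stop. I judged the angle from the tool's turn, as there is no direct reading of the joint.
- **Last checks:** The final pictures from all three cameras show the cup upright with the jaws closed on it, and the gripper well clear. The short cup, jar, spoon cup and timer look to be where they started; I compared these by eye only.
- **Disagreement:** Positions read from the side and scene cameras differed by about 12 mm. I used close-up wrist views for the final cup, seat and knob positions, and these fit the known sizes to within a few millimetres.

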